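# Select third gear on the overhauled gearbox

### The arm

A 6-joint arm with a two-finger parallel gripper is mounted at the origin on the work surface. World frame = base frame: x ahead of the robot, y to its left, z up, the work surface at z = 0. Lengths are in m, angles in rad, forces in N, time in s.
With the tool pointing down it reaches from about 0.35 to 0.975 m from the base axis. Payload 4.9 kg.
Tool frame: the origin (TCP) lies at the very end of the fingers, on their centre line; the grasp point (between the pads) lies 19 mm behind it; z points along the fingers, y is the line along which they close (so a half turn about z gives the same grasp; the last joint's range is limited). The gripper opens to 85 mm and grips with 20 to 120 N. Pads are 22 mm wide; open, the fingers measure 114 mm over their backs; the gripper's body (76 mm by 85 mm) begins 54 mm behind the grasp point. The pads swing forward as they close: fully open they stand 13 mm farther back than shut.
Start: joints at [1.126, 0.053, 1.613, -0, 1.476, -0.119], TCP at [0.2, 0.592, 0.231] pointing down, gripper open.
Joint ranges: [-3.01, 3.01], [-1.01, 2.22], [0.06, 2.58], [-1.02, 4.17], [0.09, 2.62], [-3.14, 3.14]. Speed limits (rad/s): [2.57, 2.57, 3.14, 3.14, 3.14, 3.14].

### API

Orientations are given as a rotation vector (axis times angle).
In Python, from station import ctrl gives the robot as it stands.
- The arm moves only by the tool jog_arm, never from a script. Its argument "plan" is a list of rows, each a list of 7 numbers: the shift along the tool's x, y, z in units of 0.02 m (1.0 is 0.02 m), then the turn, a rotation vector about the tool's x, y, z in units of 45 degrees (1.0 is 45 degrees), then the opening, from -1 (shut) to 1 (fully open). A call has 1 to 8 rows; each row shifts and turns the commanded pose from where the row before left it, along the tool's axes as they then stand; what a row does not reach is not made up. A row lasts 1/10 s, in which the tool goes at most 50 mm and 8.59 degrees, less where a joint would pass 70% of its speed; a pose out of reach is approached as far as the arm can. A call with a number of a shift or a turn outside -1 to 1 is refused whole. A call with a gripper value outside its range is refused whole. The fingers move at their own pace and stop on an object; "grip_force" is the grip in N (left out, the last holds). Time passes only in rows, so rows that do not move let the fingers close. It gives the time, the measured TCP pose, the force, the opening and the grip force at its end, in the units of the state.
- ctrl.get_obs(): the state, without advancing time (a new reading comes with each control period).
- ctrl.get_image(name): name is "scene" or "top" or "wrist"; returns (picture, depth): 384x512x3 uint8, red, green, blue; 384x512 float32, m along the optical axis (not along the pixel's ray), 0 where there is no reading.
- ctrl.camera_info(name): a dict with "camera_matrix" (3x3 intrinsics, pixels), "rvec" (rotation vector, rad) and "tvec" (3), from world to camera coordinates, as OpenCV has them; the wrist camera has in their place "T_tool_cam" (4x4, takes a point from camera to tool coordinates, whose origin is the TCP and whose axes are the flange's). Camera axes: x right, y down, z forward; pixel columns grow to the right and rows downward; lengths in m; the calibration is good to about 2 mm. A picture is of the moment at which its call begins: read the wrist's pose just before it. camera_info takes no time and is no camera call.
- ctrl.finish_job(): hands the job in; it is judged then, once.
The state is a dict: "t": time; "q": joint angles; "dq": joint speeds; "effort": joint torques, N m; "tool_pos": TCP position; "tool_rot": TCP orientation; "contact_force": force on the tool from outside, world axes, zero at the start; "wrist_torque": the same for the moment, N m; "opening": finger opening in m; "grip_force": force on a finger pad.
Only numpy, scipy, OpenCV 4.12 (cv2) and the standard library are available. Lean on these libraries where they do the work, as an engineer would, in place of code of your own. Each camera call takes 0.05 s, during which the arm holds its last target. There are 200 camera calls.

### The job

The gearbox on the T-slot table has been left with its gear lever in the left-hand side of the H-shaped gate. Push the lever into third: bring it to neutral if it is not there already, across to the right, then forward (away from you) fully home to the end of the far right-hand slot, and leave it there. Push with a fingertip or the outside of the fingers only, never grip the lever or its knob, and leave the tools and parts lying around it where they are.

Things in the scene. Friction and masses are not known exactly. Their poses are not given: they have to be found in the camera images.
- gearbox: heavy grey cast gearbox, fixed on the table; cover 262 (x) x 192 (y) mm, its top at 95 mm; short splined shaft at the near end, round flange at the far end (335 mm overall). Origin on the table under its centre; x is forward (away from the robot, turned by its yaw, up to 0.5 rad), y left, z up. On top a lifting eye (far left) reaches 140 mm, a breather (far right) 115 mm above the table.
- gate (a point): centre of the upper face of the steel gate plate on the 118 x 104 mm shift tower, 142 mm above the table, over the gearbox's origin. Its opening is an H: two fore-and-aft slots, 53 x 13.5 mm, centred 12 mm left and right of this point, joined by a 16 mm wide neutral channel; two 10 mm wide tongues with rounded corners, far and near, part them. Far left is first, near left second, far right third, near right fourth.
- third_end (a point): the middle of the far right-hand slot (third) at its far end, where the stem stands when third is fully home: 20 mm forward and 12 mm right of the gate centre, at the plate's upper face.
- pivot (a point): the point about which the gear lever tilts, inside the tower, 72 mm above the table straight under the gate centre; its axes are the gearbox's. The lever is a steel stem 10 mm across with a black ball knob on top, 173 mm from here to the knob's centre.
- knob (a point): centre of the black ball knob, 36 mm across, on the gear lever; the stem widens to a 16 to 26 mm neck just under the ball. With the lever upright it is 245 mm above the table, straight over the gate centre; first to second is about 96 mm of knob travel, left to right slots about 60 mm. This frame tilts with the lever: z along the stem.
- shift_fore (a joint): fore-and-aft tilt of the lever, rad: 0 in neutral, positive forward (gearbox +x), stops at -0.28 and +0.28, where the stem is at the end of a slot. The knob's centre lies 173 mm x sin of it forward of the gate centre. Stiff by friction (about 2 N at the knob), no springs or detents: it stays where it is left.
- shift_across (a joint): sideways tilt of the lever, rad: positive to the right (gearbox -y), stops at -0.185 and +0.185; about -0.18 to -0.15 in the left slots, +0.15 to +0.18 in the right. Knob's centre 173 mm x sin of it right of the gate centre. Changes sides only with the fore-and-aft tilt within about 0.05 of neutral (the tongues' rounded corners guide it from a little more). Stiff by friction, 2 N at the knob; stays.
- socket_mid (a point): a steel drive socket standing upright on the gearbox's top cover near its front right corner, 28 mm across, 38 mm tall; this point is its centre (half-way up). A bystander.
- bearing: a steel bearing ring, 46 mm across, 14 mm high, lying on the gearbox's top cover to the left of the shift tower; origin at the centre of its underside. A bystander.
- bolt: a dark steel hexagon bolt standing on its head on the gearbox's top cover near its front left corner, 24 mm across the head, 54 mm tall; origin at the centre of the underside of the head. A bystander.
- gear: a loose toothed gear wheel, steel, 80 mm across, 22 mm thick with a 26 mm bore, lying flat on the table to the left of the gearbox; origin at the centre of its underside. A bystander.
- oil_bottle: a closed white plastic oil bottle, 60 mm across, 170 mm tall, standing on the table to the left of the gearbox; origin at the centre of its underside. A bystander.
- spanner: a steel spanner 190 mm long lying on the table to the right of the gearbox. A bystander.
- hammer: a hammer with a wooden handle lying on the table to the right of the gearbox, nearer the robot. A bystander.
- bolt_tray: a low grey plastic tray with bolts, 150 x 110 x 30 mm, standing on the table to the left, nearer the robot; origin at the centre of its underside. A bystander.

How it is judged:
By the outcome, as a careful person would: the job done as asked, in the order asked, and still so for the second after the job is handed in, with the robot touching nothing.
It also fails if it takes over 48 s, if anything falls off the work surface, if the arm or the gripper's body presses on something with over 40 N, if the wrist force passes 120 N, or if a joint passes its speed limit or range.

## Working session

There is one attempt and no reset: what is moved stays moved. The work goes in short steps, Python scripts to look and compute and a tool call to move; the robot and the scene stay as the last step left them, time stands still between calls to the robot, and variables do not carry over. Pictures are saved under pics/ and viewed, at most 10 in all, crops included, and the job is handed in when it is done.

Besides the shell and the picture viewer there is one more tool, called after "Request:" by a JSON object that holds its "op" and its "data". jog_arm: Moves the arm, as the interface text tells. Shifts and turns lie within -1 to 1; 1 stands for 0.02 m of shift or 45 degrees of turn. Its arguments: {"type":"object","properties":{"plan":{"type":"array"},"grip_force":{"type":"number"}},"required":["plan"]}

```bash
mkdir -p pics
cat > h.py <<'E'
import numpy as np, cv2
from station import ctrl
from scipy.spatial.transform import Rotation as R
def cam(n):
    im,d=ctrl.get_image(n); return im,d,ctrl.camera_info(n)
def cloud(d,c):
    K=np.array(c["camera_matrix"]); v,u=np.mgrid[:384,:512]
    P=np.stack([(u-K[0,2])/K[0,0]*d,(v-K[1,2])/K[1,1]*d,d],-1)
    Rm=cv2.Rodrigues(np.array(c["rvec"],float))[0]
    return (P-np.array(c["tvec"]).reshape(3))@Rm
E
python3 - <<'E'
from h import *
a=[]
for n in("scene","top"):
    im,d,c=cam(n); P=cloud(d,c); np.savez(f"{n}.npz",im=im,d=d,P=P)
    cv2.imwrite(f"pics/{n}.png",cv2.resize(im[:,:,::-1],(800,600)))
    print(n,c["camera_matrix"],c["rvec"],c["tvec"])
print(ctrl.get_obs())
E
```

```text
scene [[482.19190736   0.         258.98727651]
 [  0.         482.19190736 195.47034026]
 [  0.           0.           1.        ]] [ 1.11026343  2.45547445 -0.89615196] [ 0.3201287  -0.15958083  1.6141603 ]
top [[385.40279374   0.         260.36862159]
 [  0.         385.40279374 189.76620448]
 [  0.           0.           1.        ]] [ 2.15976553 -2.19858644  0.04095493] [0.0364995  0.52085864 1.31810184]
{'t': 0.1, 'q': array([ 1.12598809e+00,  5.33197926e-02,  1.61413669e+00,  5.86573442e-06,
        1.47603196e+00, -1.18974634e-01]), 'dq': array([ 1.39702378e-03, -1.60858425e-03, -2.17231178e-03, -1.73494055e-05,
        2.99845223e-03, -7.87286900e-04]), 'effort': array([ 1.22326837e-04, -3.94901991e+01, -3.71363604e+01, -1.69458153e-04,
        3.86038329e-03,  4.10906091e-05]), 'tool_pos': array([0.1998004 , 0.5916084 , 0.23017997]), 'tool_rot': array([-5.09471337e-01, -3.09946556e+00,  2.85731812e-03]), 'contact_force': array([-0.69125721, -0.26829937, -0.15057765]), 'wrist_torque': array([ 0.03235297, -0.01161777,  0.04371045]), 'grip_force': 0.0, 'opening': 0.08516999443903062}
```

View pics/scene.png

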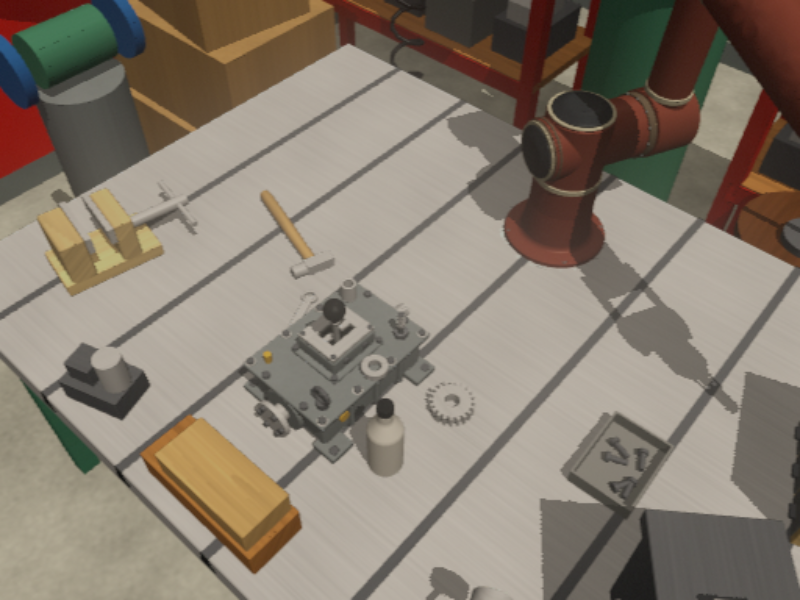

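View pics/top.png

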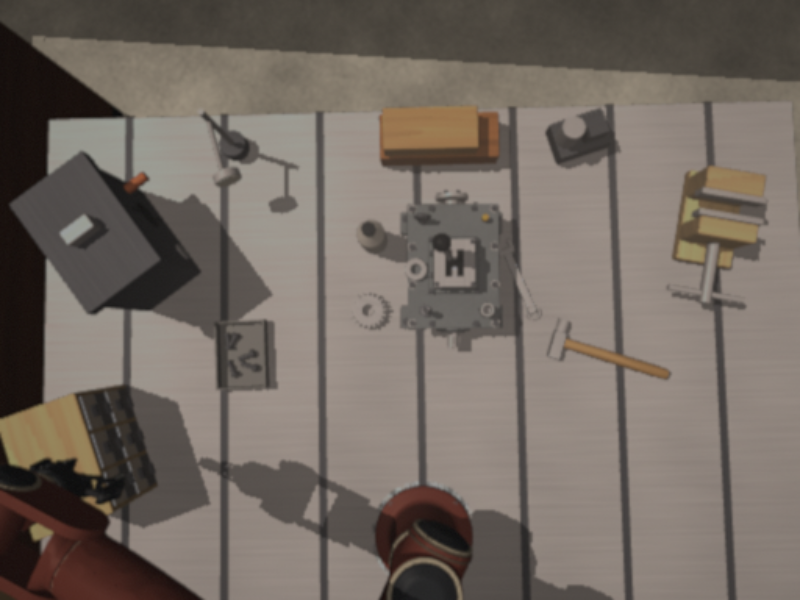

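The lever is in first (far left): the knob is at about (441,243) in the top view and the gate H at about (455,263). The gearbox is nearly square to the robot. Next I'll measure both.

Run:
```python
from h import *
z=np.load("top.npz"); P=z["P"]; im=z["im"]
x,y,h=P[...,0],P[...,1],P[...,2]; ok=z["d"]>0
gb=(slice(125,225),slice(250,330))
def rect(lo,hi,nm,reg=gb):
    m=np.zeros(ok.shape,bool); m[reg]=True
    m&=ok&(h>lo)&(h<hi); p=P[m][:,:2].astype(np.float32)
    print(nm,len(p),cv2.minAreaRect(p),p.mean(0),np.median(h[m]))
rect(.085,.105,"cover"); rect(.132,.152,"plate"); rect(.2,.3,"knob")
m=np.zeros(ok.shape,bool); m[gb]=1; m&=ok&(h>.2); print(P[m][h[m].argmax()])
# sphere fit knob from both cameras
from scipy.optimize import least_squares
zs=np.load("scene.npz"); Ps=zs["P"]
ms=(zs["d"]>0)&(np.abs(Ps[...,0]-P[m][:,0].mean())<.04)&(np.abs(Ps[...,1]-P[m][:,1].mean())<.04)&(Ps[...,2]>.215)
for q in(P[m],Ps[ms]):
    f=least_squares(lambda c:np.linalg.norm(q-c,axis=1)-.018,q.mean(0)-[0,0,.01],loss="soft_l1",f_scale=.002); print(len(q),f.x,f.cost)
mp=np.zeros(ok.shape,bool); mp[gb]=1; mp&=ok&(h>.132)&(h<.152)
cv2.imwrite("pics/crop.png",cv2.resize(im[120:225,240:340,::-1],None,fx=5.5,fy=5.5,interpolation=cv2.INTER_CUBIC))
print(P[150:215:6,262:320:5,2].round(3))
```

```text
cover 3370 ((0.5880775451660156, -0.07283543050289154), (0.1901012659072876, 0.28431132435798645), 89.01524353027344) [ 0.57986885 -0.07414948] 0.09635001122687695
plate 775 ((0.5798770189285278, -0.07164496183395386), (0.21700026094913483, 0.14425551891326904), 3.6718571186065674) [ 0.5754564  -0.07245287] 0.1420050277600447
knob 122 ((0.6077001690864563, -0.043410878628492355), (0.031791895627975464, 0.032527659088373184), 89.08065795898438) [ 0.60637313 -0.04328086] 0.2542383637137937
[ 0.61255178 -0.04439374  0.26174174]
122 [ 0.60794294 -0.04328038  0.2418548 ] 0.000160009435439403
177 [ 0.60756918 -0.04617117  0.23986748] 0.00015610557187385984
[[ 0.098  0.095  0.096  0.095  0.255  0.096  0.098  0.098  0.103  0.092
   0.096  0.101]
 [ 0.099  0.102  0.098  1.348  0.261  0.256  0.143  0.142  0.143  0.097
   0.097  0.102]
 [ 0.099  0.098  0.095  0.135  0.145  0.175  0.143  0.146  0.142  0.091
   0.101  0.091]
 [ 0.112  0.112  0.1    0.13   0.143  0.139  0.134  0.143  0.149  0.096
   0.099  0.095]
 [ 0.11   0.095  0.11   0.135  0.143  0.136  0.142  0.146  0.146  0.095
   0.099  0.1  ]
 [ 0.094  0.102  0.095  0.132  0.143  0.14   0.14   0.142  0.148  0.097
   0.097  0.104]
 [ 0.097  0.102  0.096  0.108  0.102  0.103  0.103  0.105  0.103  0.098
   0.101  0.094]
 [ 0.099  0.096  0.097  0.096  0.097  0.096  0.094  0.1    0.096  0.096
   0.094  0.096]
 [ 0.097  0.096  0.153  0.096  0.095  0.096  0.099  0.096  0.097  0.121
   0.111  0.093]
 [ 0.099  0.096  0.092  0.097  0.092  0.096  0.098  0.092  0.097  0.098
   0.098  0.1  ]
 [ 0.008  0.005  0.004 -0.002  0.076  0.089  0.091  0.079  0.    -0.002
  -0.005  0.003]]
```

View pics/crop.png

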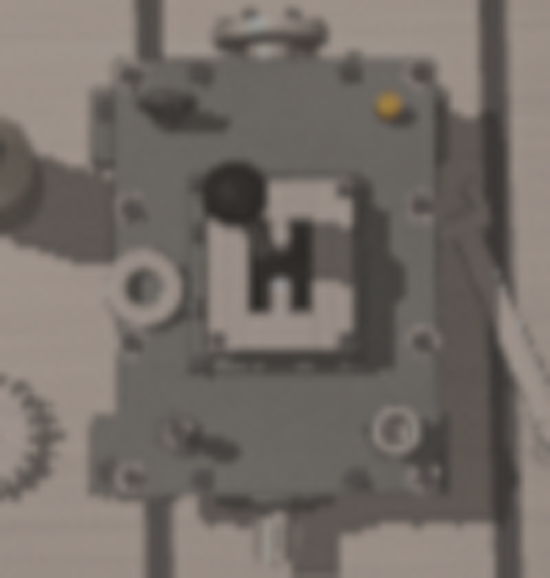

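Run:
```python
from h import *
c=ctrl.camera_info("top"); K=np.array(c["camera_matrix"]); Rm=cv2.Rodrigues(np.array(c["rvec"]))[0]; t=np.array(c["tvec"])
C=-Rm.T@t
def w(u,v,z,s=5.5):
    r=Rm.T@np.linalg.inv(K)@[240+(u+.5)/s-.5,120+(v+.5)/s-.5,1]; return (C+r*(z-C[2])/r[2])[:2].round(4)
for n,uv,z in[("Hc",(280,265),.142),("plateTR",(355,180),.142),("plateBR",(355,350),.142),("plateBL",(208,350),.142),("covTR",(433,62),.095),("covBR",(437,490),.095),("covTL",(116,62),.095),("covBL",(116,490),.095),("shaft",(270,540),.06),("flange",(270,32),.06),("knob",(234,193),.24)]: print(n,w(*uv,z))
Rt=R.from_rotvec(ctrl.get_obs()["tool_rot"]).as_matrix(); print(Rt.round(3))
```

```text
Hc [ 0.5812 -0.0714]
plateTR [ 0.6292 -0.1153]
plateBR [ 0.5317 -0.113 ]
plateBL [ 0.5333 -0.0294]
covTR [ 0.7064 -0.1677]
covBR [ 0.4518 -0.1634]
covTL [0.7106 0.0211]
covBL [0.4551 0.0255]
shaft [ 0.4236 -0.0664]
flange [ 0.7347 -0.0731]
knob [ 0.6082 -0.0426]
[[-0.947  0.32  -0.001]
 [ 0.32   0.947 -0.002]
 [ 0.    -0.002 -1.   ]]
```

Request:
{"op": "jog_arm", "data": {"plan": [[0,0,-1,0,0,-0.14,-1],[0,0,-1,0,0,-0.14,-1],[0,0,-1,0,0,-0.135,-1],[0,0,-1,0,0,0,-1],[0,0,-0.5,0,0,0,-1]]}}

```text
t: 0.6
tool_pos: [0.2002, 0.5925, 0.3231]
tool_rot: [-0.0, 3.141, 0.003]
contact_force: [-0.0, 0.5, 0.2]
opening: 0.0122
grip_force: 0.0
```

Request:
{"op": "jog_arm", "data": {"plan": [[-0.73,-1,0,0,0,0,-1],[-0.73,-1,0,0,0,0,-1],[-0.73,-1,0,0,0,0,-1],[-0.73,-1,0,0,0,0,-1],[-0.73,-1,0,0,0,0,-1],[-0.73,-1,0,0,0,0,-1],[-0.73,-1,0,0,0,0,-1],[-0.73,-1,0,0,0,0,-1]]}}

```text
t: 1.4
tool_pos: [0.3171, 0.431, 0.3203]
tool_rot: [0.0, -3.141, 0.002]
contact_force: [0.5, 0.0, 0.5]
opening: 0.0002
grip_force: 0.0
```

Request:
{"op": "jog_arm", "data": {"plan": [[-0.73,-1,0,0,0,0,-1],[-0.73,-1,0,0,0,0,-1],[-0.73,-1,0,0,0,0,-1],[-0.73,-1,0,0,0,0,-1],[-0.73,-1,0,0,0,0,-1],[-0.73,-1,0,0,0,0,-1],[-0.73,-1,0,0,0,0,-1],[-0.73,-1,0,0,0,0,-1]]}}

```text
t: 2.2
tool_pos: [0.4339, 0.2711, 0.3204]
tool_rot: [-0.0, -3.14, 0.001]
contact_force: [0.2, -1.2, 0.2]
opening: 0.0002
grip_force: 0.0
```

Request:
{"op": "jog_arm", "data": {"plan": [[-0.73,-1,0,0,0,0,-1],[-0.73,-1,0,0,0,0,-1],[-0.73,-1,0,0,0,0,-1],[-0.73,-1,0,0,0,0,-1],[-0.73,-1,0,0,0,0,-1],[-0.73,-1,0,0,0,0,-1],[-0.73,-1,0,0,0,0,-1],[-0.73,-1,0,0,0,0,-1]]}}

```text
t: 3.0
tool_pos: [0.5507, 0.1112, 0.3202]
tool_rot: [-0.0, -3.14, 0.0]
contact_force: [0.7, -0.1, 0.2]
opening: -0.0002
grip_force: 0.0
```

Request:
{"op": "jog_arm", "data": {"plan": [[-0.73,-0.98,0,0,0,0,-1],[-0.73,-0.98,0,0,0,0,-1],[-0.73,-0.98,0,0,0,0,-1],[-0.73,-0.98,0,0,0,0,-1],[-0.73,-0.98,0,0,0,0,-1],[-0.73,-0.98,0,0,0,0,-1],[-0.73,-0.98,0,0,0,0,-1],[-0.73,-0.98,0,0,0,0,-1]]}}

```text
t: 3.8
tool_pos: [0.6675, -0.0454, 0.3201]
tool_rot: [-0.0, -3.14, -0.001]
contact_force: [-0.6, -0.7, -0.2]
opening: 0.0002
grip_force: 0.0
```

```bash
cat >> h.py <<'E'
def wrist():
    o=ctrl.get_obs(); im,d,c=cam("wrist"); K=np.array(c["camera_matrix"]); v,u=np.mgrid[:384,:512]
    P=np.stack([(u-K[0,2])/K[0,0]*d,(v-K[1,2])/K[1,1]*d,d],-1)
    T=np.array(c["T_tool_cam"]); P=P@T[:3,:3].T+T[:3,3]
    return im,d,P@R.from_rotvec(o["tool_rot"]).as_matrix().T+o["tool_pos"],o
def knob(P,d,guess):
    from scipy.optimize import least_squares
    m=(d>0)&(abs(P[...,0]-guess[0])<.045)&(abs(P[...,1]-guess[1])<.045)&(P[...,2]>.225)&(P[...,2]<.27); q=P[m]
    if len(q)<20: return None
    return least_squares(lambda c:np.linalg.norm(q-c,axis=1)-.018,q.mean(0)-[0,0,.01],loss="soft_l1",f_scale=.002).x.round(4),len(q)
E
python3 - <<'E'
from h import *
im,d,P,o=wrist(); np.savez("w1.npz",im=im,d=d,P=P)
print(o["tool_pos"],knob(P,d,(.608,-.045)),ctrl.camera_info("wrist")["T_tool_cam"])
cv2.imwrite("pics/w1.png",im[:,:,::-1])
E
```

```text
[ 0.6675425  -0.04542911  0.32007212] (array([ 0.6077, -0.0436,  0.2397]), 1646) [[ 7.00838623e-04 -9.65323646e-01 -2.61055103e-01  6.52395627e-02]
 [ 9.99999747e-01  6.45064074e-04  2.99334668e-04  4.56434628e-04]
 [-1.20557565e-04 -2.61055246e-01  9.65323854e-01 -1.41874188e-01]
 [ 0.00000000e+00  0.00000000e+00  0.00000000e+00  1.00000000e+00]]
```

View pics/w1.png

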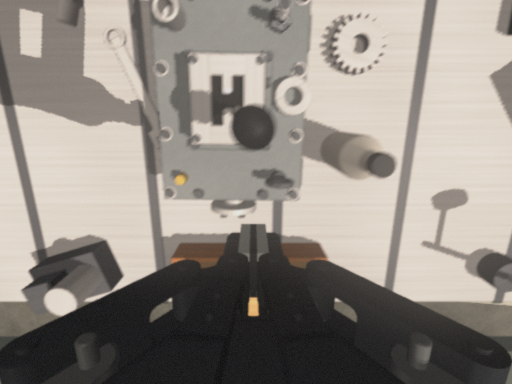

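Run:
```python
from h import *
z=np.load("w1.npz"); P=z["P"]; d=z["d"]
m=np.zeros(d.shape,bool); m[45:160,180:275]=1; m&=(d>0)&(abs(P[...,2]-.142)<.004)
p=P[m][:,:2].astype(np.float32); print(len(p),cv2.minAreaRect(p),np.percentile(p,[1,99],axis=0))
im=z["im"].astype(int).sum(2)
g=np.zeros(d.shape,bool); g[65:135,205:250]=1; g&=(im<200)&(P[...,2]<.2)
v,u=np.nonzero(g); print(u.min(),u.max(),v.min(),v.max())
for a in(u.min(),u.max()):
  for b in (75,118): print(a,b,P[b,a])
c=ctrl.camera_info("wrist"); K=np.array(c["camera_matrix"]); T=np.array(c["T_tool_cam"]); o=ctrl.get_obs(); Rt=R.from_rotvec(o["tool_rot"]).as_matrix()
r=Rt@T[:3,:3]@np.linalg.inv(K)@[228,99,1]; C=Rt@T[:3,3]+o["tool_pos"]; print("Hc",C+r*(.142-C[2])/r[2])
```

```text
4329 ((0.5808925628662109, -0.07253263890743256), (0.08220063894987106, 0.09591758251190186), 89.19105529785156) [[ 0.53383513 -0.11269424]
 [ 0.62808719 -0.0319381 ]]
214 239 99 121
214 75 [ 0.55492293 -0.08831741  0.13481992]
214 118 [ 0.60125158 -0.08994316  0.13529132]
239 75 [ 0.55483307 -0.06042248  0.13433149]
239 118 [ 0.60170092 -0.05529025  0.251525  ]
Hc [ 0.58222618 -0.07584107  0.142     ]
```

Request:
{"op": "jog_arm", "data": {"plan": [[0,0,1,0,0,0,-1],[0,0,1,0,0,0,-1],[0,0,1,0,0,0,-1],[0,0,1,0,0,0,-1],[0,0,1,0,0,0,-1],[0,0,0.25,0,0,0,-1],[0,0,0,0,0,0,-1]]}}

```text
t: 4.55
tool_pos: [0.6664, -0.0444, 0.2145]
tool_rot: [0.0, -3.138, -0.001]
contact_force: [-0.1, -0.3, 0.1]
opening: -0.0002
grip_force: 0.0
```

Request:
{"op": "jog_arm", "data": {"plan": [[0.4,0,0,0,0,0,-1],[0.4,0,0,0,0,0,-1],[0.4,0,0,0,0,0,-1],[0.3,0,0,0,0,0,-1],[0.3,0,0,0,0,0,-1],[0.3,0,0,0,0,0,-1],[0.2,0,0,0,0,0,-1],[0.1,0,0,0,0,0,-1]]}}

```text
t: 5.35
tool_pos: [0.6193, -0.0446, 0.2168]
tool_rot: [-0.0, 3.141, -0.0]
contact_force: [2.5, 0.6, 1.6]
opening: 0.0002
grip_force: 1.1
```

```bash
cat > k.py <<'E'
from h import *
import sys
im,d,P,o=wrist(); g=tuple(map(float,sys.argv[1:3]))
print(o["tool_pos"].round(4),o["contact_force"].round(1),"wrist",knob(P,d,g))
if len(sys.argv)>3: cv2.imwrite(f"pics/{sys.argv[3]}.png",im[:,:,::-1])
E
python3 k.py .59 -.044 w2
```

```text
[ 0.6193 -0.0446  0.2168] [2.5 0.6 1.6] wrist (array([ 0.5997, -0.0436,  0.2477]), 8797)
```

View pics/w2.png

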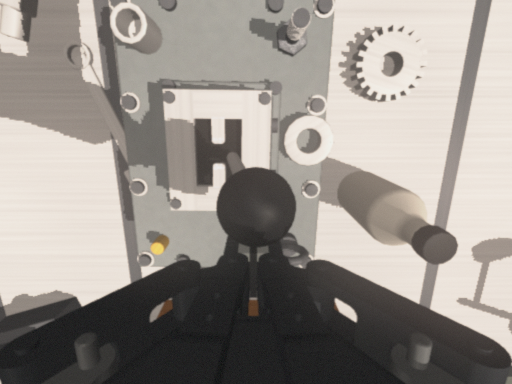

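```bash
sed -i 's/    return im,d,P@R/    d=d.copy(); d[225:]=0\n    return im,d,P@R/' h.py; python3 k.py .59 -.044
```

```text
[ 0.6191 -0.0446  0.2166] [1.3 0.4 1.8] wrist (array([ 0.5924, -0.0429,  0.2414]), 3856)
```

Request:
{"op": "jog_arm", "data": {"plan": [[0.2,0,0,0,0,0,-1],[0.2,0,0,0,0,0,-1],[0.15,0,0,0,0,0,-1],[0,0,0,0,0,0,-1]]}}

```text
t: 5.85
tool_pos: [0.6078, -0.0446, 0.2161]
tool_rot: [0.0, -3.141, -0.0]
contact_force: [1.8, 0.3, 0.5]
opening: -0.0001
grip_force: 0.7
```

```bash
python3 k.py .581 -.044 w3
```

```text
[ 0.6078 -0.0446  0.2161] [1.8 0.3 0.5] wrist (array([ 0.5809, -0.0428,  0.2417]), 3892)
```

View pics/w3.png

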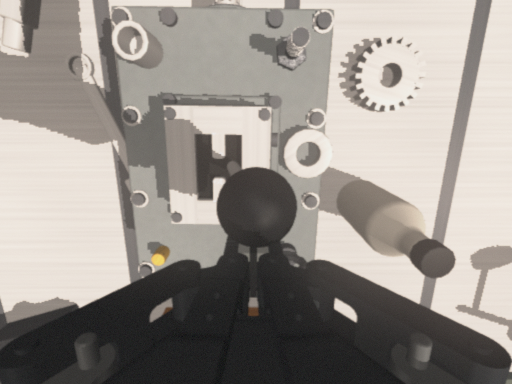

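Lever is in neutral on the left: the stem is level with the channel at about (230,170). Next I'll go round to the left side of the knob.

Request:
{"op": "jog_arm", "data": {"plan": [[-0.4,0,0,0,0,0,-1],[-0.6,0,0,0,0,0,-1],[-0.2,0.8,-0.3,0,0,0,-1],[0,1,0,0,0,0,-1],[0,1,0,0,0,0,-1],[0,0.8,0,0,0,0,-1],[0,0,0,0,0,0,-1]]}}

```text
t: 6.6
tool_pos: [0.6324, 0.0297, 0.2223]
tool_rot: [0.005, -3.141, -0.001]
contact_force: [-0.6, 0.7, 0.1]
opening: -0.0001
grip_force: 0.0
```

Request:
{"op": "jog_arm", "data": {"plan": [[0.5,0,0,0,0,0,-1],[0.7,0,0,0,0,0,-1],[0.7,0,0,0,0,0,-1],[0.65,0,0,0,0,0,-1],[0,0,0,0,0,0,-1]]}}

```text
t: 7.1
tool_pos: [0.5799, 0.0266, 0.2223]
tool_rot: [-0.002, -3.141, 0.0]
contact_force: [-0.3, -0.3, -0.5]
opening: 0.0
grip_force: 0.0
```

Run:
```python
from h import *
im,d,c=cam("top"); P=cloud(d,c); print(ctrl.get_obs()["tool_pos"])
im,d,c=cam("scene"); P=cloud(d,c); print(knob(P,d,(.581,-.044))); cv2.imwrite("pics/s2.png",cv2.resize(im[150:310,130:330,::-1],(800,640))[:600])
```

```text
[0.58074277 0.02666179 0.22247544]
(array([ 0.5807, -0.0452,  0.2418]), 157)
```

View pics/s2.png

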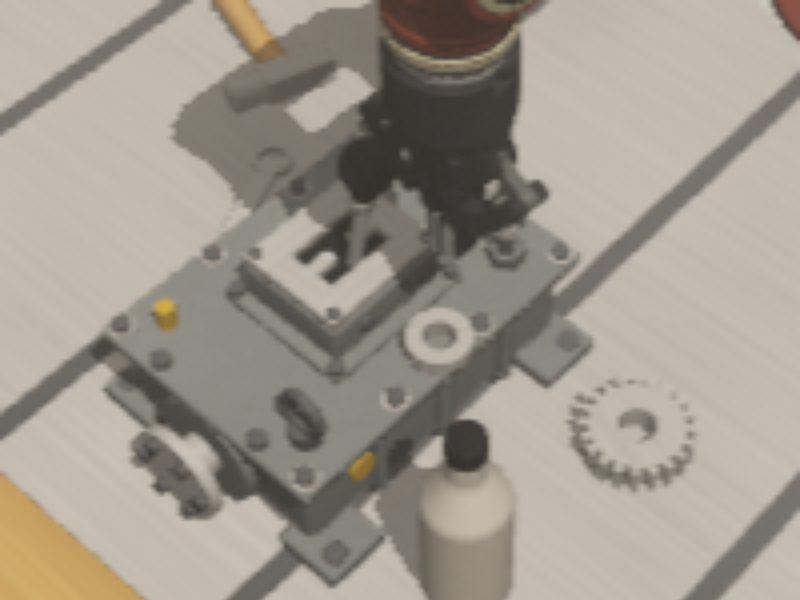

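Request:
{"op": "jog_arm", "data": {"plan": [[0,-0.4,0,0,0,0,-1],[0,-0.4,0,0,0,0,-1],[0,-0.4,0,0,0,0,-1],[0,-0.3,0,0,0,0,-1],[0,-0.3,0,0,0,0,-1],[0,-0.3,0,0,0,0,-1],[0,-0.3,0,0,0,0,-1],[0,-0.3,0,0,0,0,-1]]}}

```text
t: 8.0
tool_pos: [0.5816, -0.0267, 0.2229]
tool_rot: [-0.001, 3.141, 0.001]
contact_force: [0.4, 3.2, 2.5]
opening: -0.0001
grip_force: 1.3
```

Run:
```python
from h import *
o=ctrl.get_obs(); im,d,c=cam("scene"); P=cloud(d,c); print(o["tool_pos"],o["contact_force"]); 
m=(im.astype(int).sum(2)<150); d=d*m; print(knob(P,d,(.581,o["tool_pos"][1]-.045)))
```

```text
[ 0.58160057 -0.02670023  0.22294163] [0.41265944 3.22673163 2.46134879]
None
```

Request:
{"op": "jog_arm", "data": {"plan": [[0,-0.3,0,0,0,0,-1],[0,-0.3,0,0,0,0,-1],[0,-0.3,0,0,0,0,-1],[0,-0.3,0,0,0,0,-1],[0,-0.2,0,0,0,0,-1]]}}

```text
t: 8.55
tool_pos: [0.5812, -0.0553, 0.2221]
tool_rot: [-0.0, -3.141, 0.0]
contact_force: [-0.1, 0.9, 0.8]
opening: -0.0003
grip_force: 0.9
```

Run:
```python
from h import *
o=ctrl.get_obs(); im,d,P,o=wrist(); print(o["tool_pos"],o["contact_force"])
for n in("scene","top"):
    im2,d2,c=cam(n); P2=cloud(d2,c); print(n,knob(P2,d2*(P2[...,1]<o["tool_pos"][1]-.02),(.581,o["tool_pos"][1]-.035)))
cv2.imwrite("pics/w4.png",im[:,:,::-1])
```

```text
[ 0.58121493 -0.05534541  0.22211787] [-0.05781407  0.91241446  0.75431841]
scene (array([ 0.5802, -0.0877,  0.2443]), 78)
top None
```

View pics/w4.png

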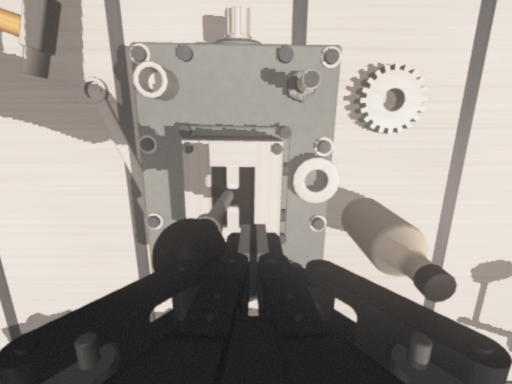

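Request:
{"op": "jog_arm", "data": {"plan": [[0,-0.25,0,0,0,0,-1],[0,-0.25,0,0,0,0,-1],[0,-0.2,0,0,0,0,-1],[0,0,0,0,0,0,-1]]}}

```text
t: 9.1
tool_pos: [0.5811, -0.0692, 0.2218]
tool_rot: [-0.001, -3.141, 0.0]
contact_force: [-0.4, 1.2, -0.0]
opening: -0.0002
grip_force: 0.5
```

```bash
cat > s.py <<'E'
from h import *
o=ctrl.get_obs(); print(o["tool_pos"],o["contact_force"])
im2,d2,c=cam("scene"); P2=cloud(d2,c); print(knob(P2,d2*(P2[...,1]<o["tool_pos"][1]-.02),(.581,o["tool_pos"][1]-.035)))
E
python3 s.py
```

```text
[ 0.58106593 -0.0692075   0.22180772] [-0.39903564  1.23934261 -0.0097733 ]
(array([ 0.5794, -0.1022,  0.2422]), 75)
```

Request:
{"op": "jog_arm", "data": {"plan": [[0,0.5,0,0,0,0,-1],[0,0.7,0,0,0,0,-1],[0.8,0,0,0,0,0,-1],[1,0,0,0,0,0,-1],[0.8,0,0,0,0,0,-1],[0,0,0,0,0,0,-1]]}}

```text
t: 9.75
tool_pos: [0.5283, -0.0435, 0.2224]
tool_rot: [-0.002, 3.141, -0.0]
contact_force: [0.3, 0.0, 0.6]
opening: 0.0003
grip_force: 0.0
```

Request:
{"op": "jog_arm", "data": {"plan": [[0,-0.7,0,0,0,0,-1],[0,-1,0,0,0,0,-1],[0,-0.8,0,0,0,0,-1],[0,-0.35,0,0,0,0,-1],[0,0,0,0,0,0,-1]]}}

```text
t: 10.25
tool_pos: [0.5296, -0.1028, 0.2222]
tool_rot: [-0.003, -3.141, -0.0]
contact_force: [-0.2, 1.1, 0.2]
opening: -0.0002
grip_force: 0.0
```

Run:
```python
from h import *
o=ctrl.get_obs(); print(o["tool_pos"],o["contact_force"])
for n in("scene","top"):
    im,d,c=cam(n); P=cloud(d,c); print(n,knob(P,d*(P[...,0]>.56),(.581,-.102)))
```

```text
[ 0.52959668 -0.10277583  0.22219631] [-0.21364198  1.05227733  0.18098471]
scene (array([ 0.5803, -0.1019,  0.2419]), 179)
top None
```

Request:
{"op": "jog_arm", "data": {"plan": [[-0.4,0,0,0,0,0,-1],[-0.4,0,0,0,0,0,-1],[-0.4,0,0,0,0,0,-1],[-0.4,0,0,0,0,0,-1],[-0.4,0,0,0,0,0,-1],[-0.3,0,0,0,0,0,-1],[-0.3,0,0,0,0,0,-1]]}}

```text
t: 11.05
tool_pos: [0.5818, -0.1015, 0.2221]
tool_rot: [0.0, -3.141, -0.0]
contact_force: [-2.0, 0.9, -0.4]
opening: -0.0001
grip_force: 0.8
```

Request:
{"op": "jog_arm", "data": {"plan": [[-0.25,0,0,0,0,0,-1],[-0.25,0,0,0,0,0,-1],[-0.25,0,0,0,0,0,-1],[-0.2,0,0,0,0,0,-1]]}}

```text
t: 11.45
tool_pos: [0.6005, -0.1016, 0.2218]
tool_rot: [0.0, -3.141, -0.0]
contact_force: [-2.2, -0.8, -1.5]
opening: 0.0002
grip_force: 1.1
```

```bash
cat > f.py <<'E'
from h import *
o=ctrl.get_obs(); print(o["tool_pos"],o["contact_force"])
im,d,c=cam("scene"); P=cloud(d,c); x=o["tool_pos"][0]; print(knob(P,d*(P[...,0]>x+.012),(x+.03,-.102)))
E
python3 f.py
```

```text
[ 0.60045229 -0.10161477  0.22179626] [-2.18976741 -0.83457612 -1.49450377]
(array([ 0.6282, -0.1021,  0.237 ]), 201)
```

Request:
{"op": "jog_arm", "data": {"plan": [[-0.1,0,0,0,0,0,-1],[0,0,0,0,0,0,-1]]}}

```text
t: 11.7
tool_pos: [0.6019, -0.1016, 0.2217]
tool_rot: [0.0, -3.14, -0.0]
contact_force: [-4.1, 0.3, -2.9]
opening: -0.0003
grip_force: 1.7
```

Request:
{"op": "jog_arm", "data": {"plan": [[-0.1,0,0,0,0,0,-1],[0,0,0,0,0,0,-1]]}}

```text
t: 11.9
tool_pos: [0.6035, -0.1015, 0.2215]
tool_rot: [0.0, -3.139, -0.001]
contact_force: [-5.9, 0.7, -3.1]
opening: 0.0003
grip_force: 2.6
```

Request:
{"op": "jog_arm", "data": {"plan": [[-0.1,0,0,0,0,0,-1],[0,0,0,0,0,0,-1]]}}

```text
t: 12.1
tool_pos: [0.6051, -0.1015, 0.2212]
tool_rot: [0.0, -3.138, -0.001]
contact_force: [-7.7, 0.3, -4.4]
opening: 0.0001
grip_force: 3.3
```

Request:
{"op": "jog_arm", "data": {"plan": [[-0.1,0,0,0,0,0,-1],[0,0,0,0,0,0,-1]]}}

```text
t: 12.3
tool_pos: [0.6066, -0.1014, 0.2208]
tool_rot: [0.0, -3.136, -0.001]
contact_force: [-8.5, 0.2, -2.6]
opening: 0.0001
grip_force: 4.0
```

```bash
python3 f.py
```

```text
[ 0.60657811 -0.10144668  0.22084594] [-8.5008321   0.15959336 -2.59004718]
(array([ 0.6309, -0.1019,  0.2363]), 201)
```

Request:
{"op": "jog_arm", "data": {"plan": [[-0.15,0,0,0,0,0,-1],[0,0,0,0,0,0,-1],[0,0,0,0,0,0,-1]]}}

```text
t: 12.65
tool_pos: [0.6088, -0.1014, 0.2204]
tool_rot: [0.0, -3.134, -0.002]
contact_force: [-9.2, 0.0, -4.1]
opening: -0.0003
grip_force: 5.0
```

```bash
python3 f.py
```

```text
[ 0.6087811  -0.10139265  0.22040556] [-9.20313684e+00  7.29948234e-03 -4.07299511e+00]
(array([ 0.6323, -0.102 ,  0.2352]), 204)
```

Request:
{"op": "jog_arm", "data": {"plan": [[0.3,0,0,0,0,0,-1],[0.8,0,0,0,0,0,-1],[1,0,0,0,0,0,-1],[1,0,0,0,0,0,-1],[1,0,-0.5,0,0,0,-1],[1,0,-1,0,0,0,-1],[0.5,0,-1,0,0,0,-1],[0,0,0,0,0,0,-1]]}}

```text
t: 13.5
tool_pos: [0.5014, -0.1024, 0.2777]
tool_rot: [0.0, 3.131, -0.005]
contact_force: [0.6, -0.7, 0.8]
opening: -0.0002
grip_force: 0.0
```

Run:
```python
from h import *
print(ctrl.get_obs()["contact_force"])
im,d,c=cam("scene"); P=cloud(d,c); print(knob(P,d*(P[...,0]>.6),(.629,-.102)))
cv2.imwrite("pics/s3.png",cv2.resize(im[150:300,130:330,::-1],(800,600)))
```

```text
[ 0.57315431 -0.70303637  0.81645944]
(array([ 0.6292, -0.1021,  0.2354]), 169)
```

View pics/s3.png

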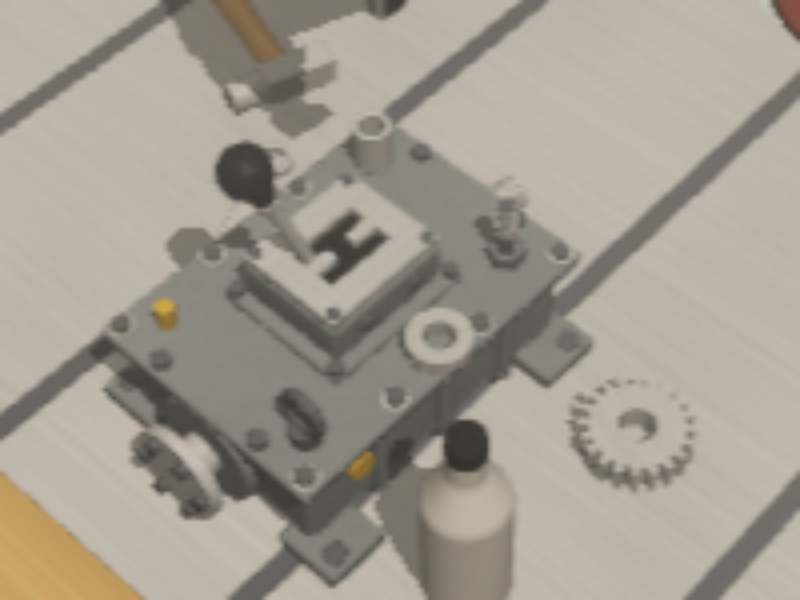

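The stem, at about (300,250), stands at the far end of the far right slot. The knob is at x = 0.629, which matches the 0.28 rad stop, and nothing around it has moved.

```bash
python3 -c "
from station import ctrl
print(ctrl.finish_job())"
```

```text
the job is handed in; nothing more can be done
None
```

The lever is in third, pushed firmly to the end of the far right-hand slot using only the outside of the shut fingers; the surrounding parts in view stayed put, the arm is clear, and the job was handed in at about 13.5 s.

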